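# Lock the lid of the pressure pot

### The arm

A 7-joint arm with a two-finger parallel gripper is mounted at the origin on the work surface. World frame = base frame: x ahead of the robot, y to its left, z up, the work surface at z = 0. Lengths are in mm, angles in rad, forces in N, time in s.
With the tool pointing down it reaches from about 425 to 875 mm from the base axis. Payload 9.9 kg.
Tool frame: the origin (TCP) lies midway between the tips of the shut fingers; the grasp point (between the pads) lies 19 mm behind it; x points along the fingers, y is the direction in which the jaws open and shut, and the axes are right-handed (so a half turn about x gives the same grasp; the last joint's range is limited). The gripper opens to 85 mm and grips with 20 to 120 N. Pads are 22 mm wide; open, the fingers measure 114 mm over their backs; the gripper's body (76 mm by 85 mm) begins 54 mm behind the grasp point. The pads swing forward as they close: fully open they stand 13 mm farther back than shut.
Start: joints at [-1.355, 0.576, 0.025, 1.437, -0.015, 1.129, -0.057], TCP at [199.34, 644.897, 231.289] pointing down, gripper open.
Joint ranges: [-2.76, 2.76], [-0.34, 2.15], [-1.52, 1.57], [0.19, 2.46], [-1.09, 4.23], [0.17, 1.99], [-2.82, 2.82]. Speed limits (rad/s): [2.22, 2.22, 3.01, 3.01, 3.14, 3.14, 3.14].

### API

Orientations are given as a rotation vector (axis times angle).
In Python, from rig import get_state, snapshot, camera_info, finish_job gives the robot as it stands.
- The arm moves only by the shell command python3 -m crank 'ROWS' [OPENING]. ROWS is JSON, a list of rows, each an object of numbers: "tx", "ty", "tz": the shift along the tool's x, y, z in m; "yaw": the turn about the tool's x in degrees. In form: [{"tx": .., "ty": .., "tz": .., "yaw": ..}, ...]. A call has 1 to 5 rows; each row shifts and turns the commanded pose from where the row before left it, along the tool's axes as they then stand; what a row does not reach is not made up. A row lasts 1/10 s, in which the tool goes at most 50 mm and 8.59 degrees, less where a joint would pass 70% of its speed; a pose out of reach is approached as far as the arm can. A call with a gripper value outside its range is refused whole. OPENING is the opening, from 0 (shut) to 1 (fully open), set as the call begins (- or left out, the last holds). The fingers move at their own pace and stop on an object; the grip force is fixed at half the most. Time passes only in rows, so rows that do not move let the fingers close. It gives the time, the measured TCP pose, the force and the opening at its end, in the units of the state.
- get_state(): the state, without advancing time (a new reading comes with each control period).
- snapshot(name): name is "scene" or "top" or "wrist"; returns (picture, depth): 420x560x3 uint8, red, green, blue; 420x560 float32, mm along the optical axis (not along the pixel's ray), 0 where there is no reading.
- camera_info(name): a dict with "K" (3x3 intrinsics, pixels), "extrinsics" (4x4, takes a point from camera to world coordinates); the wrist camera has in their place "hand_eye" (4x4, takes a point from camera to tool coordinates, whose origin is the TCP and whose axes are the tool frame's). Camera axes: x right, y down, z forward; pixel columns grow to the right and rows downward; lengths in mm; the calibration is good to about 2 mm. A picture is of the moment at which its call begins: read the wrist's pose just before it. camera_info takes no time and is no camera call.
- finish_job(): hands the job in, once; it reports no verdict.
The state is a dict: "time": time; "qpos": joint angles; "qd": joint speeds; "effort": joint torques, N m; "tcp_pos": TCP position; "orientation": TCP orientation; "wrist_force": force on the tool from outside, world axes, zero at the start; "moment": the same for the moment, N m; "width": finger opening in mm.
Only numpy, scipy, OpenCV 4.12 (cv2) and the standard library are available. Lean on these libraries where they do the work, as an engineer would, in place of code of your own. Each camera call takes 0.05 s, during which the arm holds its last target.

### The job

The acrylic work is in the pressure pot and the lid is on, but not locked. With a fingertip, push the lid's handle round clockwise (seen from above) until the slot in the lid's rim faces the locking bar on the side of the pot, then push the bar in through the slot until it is fully home. Do not grip the handle or lift the lid, and leave the things standing and lying around the pot where they are.

Things in the scene. Friction and masses are not known exactly. Their poses are not given: they have to be found in the camera images.
- pot: Steel pressure pot, upright, fixed to the bench, 176 mm across, with a dark collar 200 mm across whose top is 128 mm above the bench. Origin on its axis at the bench; z up. Its -x side carries the locking bar in its guide (steel bracket 104 to 128 mm from the axis, 36 mm wide, top 145 mm above the bench), its +x side a gauge (top 126 mm above the bench).
- lid (a joint): Turning of the lid about the pot's axis in rad: 0 = its slot faces the locking bar exactly; negative = it has still to turn clockwise (seen from above) by that much. Stops at -1.45 and +0.30: it can be turned too far and must then be pushed back. It stays where it is left; it takes about 0.25 N m, 4 N at the handle's end.
- slot_mouth (a point): Middle of the outer mouth of the only slot in the lid's rim. The lid is an aluminium disc 190 mm across, 11 mm thick (upper face 141 mm above the bench), on the collar, with a dome up to 154 mm above the bench. The slot is radial, 16 mm wide (flared to 22 mm at the rim), 33 mm long.
- lid_centre (a point): Point on the pot's axis at mid-height of the lid's handle: a straight bar across the lid at right angles to the slot, 156 mm long, 20 mm wide, from 172 to 190 mm above the bench (its thin steel core 170 to 193), black scales on both sides, on two thin posts 45 mm either side of the axis. A relief valve stands on the dome, 34 mm from the axis away from the slot, up to 167 mm above the bench.
- handle_end1 (a point): Point in the handle, 62 mm from the axis, on the arm that lies a quarter turn clockwise (from above) from the slot; middle of its height.
- handle_end2 (a point): The same point on the other arm, a quarter turn anticlockwise from the slot.
- grip_front: One of the two long black scales of the handle (150 x 8 x 18 mm): the one on the slot's side. Its origin lies on the pot's axis at the lid's underside, not on the scale.
- grip_back: The other black scale, on the side away from the slot. Origin as for grip_front.
- lid_lift (a joint): Height of the lid above its seat in m: 0 = seated. The lid (about 0.8 kg) is held down by its weight alone.
- bar (a joint): Travel of the locking bar in m towards the pot's axis: 0 = fully out, 0.036 = fully home, its push plate against the guide. It stays where it is left; about 4 N moves it. The lid's rim blocks it at about 0.009 unless the slot faces it; the tapered nose and flared slot let it enter, and pull the lid true, when the lid is within about 0.06 rad of 0.
- push_plate (a point): Centre of the outer face of the locking bar's upright steel push plate (34 mm wide, 5 mm thick, from 132 to 170 mm above the bench; this point is 155 mm above the bench, and 169 mm from the pot's axis when the bar is out). Push it level towards the pot's axis. Its x axis points to the pot's axis, z up. Outside the plate the space is free.
- bar_nose (a point): Tip of the locking bar's tapered nose (12 mm wide and 8 mm thick flat bar, nose 7 mm wide), 135 mm above the bench, 104 mm from the pot's axis when the bar is out.
- dropper: White plastic dropper bottle, 36 mm across, 88 mm tall, standing near the pot; origin at the centre of its underside. Leave alone.
- cup: Small grey mixing cup, 60 mm across, 48 mm tall, standing near the pot; origin at the centre of its underside. Leave alone.
- arch: Plaster dental model with white teeth, 62 x 68 x 29 mm, beside the pot; origin at the centre of its underside. Leave alone.
- bottle: Amber bottle with black cap, 58 mm across, 165 mm tall; origin at the centre of its underside. Leave alone.
- flask: Round brass flask with two clamp bolts, 116 mm over the bolts, 65 mm tall; origin at the centre of its underside. Leave alone.
- brush: Slim brush, 9 mm thick, 170 mm long, lying on the bench in front of the robot; origin under a point near its middle. Leave alone.
- spatula: Plaster spatula, wooden handle and flat steel blade, 190 mm long, lying on the bench in front of the robot; origin under a point near its middle. Leave alone.

How it is judged:
By the outcome, as a careful person would: the job done as asked, in the order asked, and still so for the second after the job is handed in, with the robot touching nothing.
It also fails if it takes over 54 s, if anything falls off the work surface, if the arm or the gripper's body presses on something with over 40 N, if the wrist force passes 120 N, or if a joint passes its speed limit or range.

## Working session

There is one attempt and no reset: what is moved stays moved. The work goes in short steps, Python scripts to look and compute and a shell command to move; the robot and the scene stay as the last step left them, time stands still between calls to the robot, and variables do not carry over. Pictures are saved under pics/ and viewed, and the job is handed in when it is done.

```bash
mkdir -p pics; ls; python3 - <<'E'
from rig import *
import cv2,numpy as np
s=get_state();print(s)
for n in("scene","top"):
    p,d=snapshot(n);cv2.imwrite(f"pics/{n}0.png",p[:,:,::-1]);np.save(f"{n}0.npy",d)
    print(n,camera_info(n))
print(camera_info("wrist"))
E
```

```text
pics
{'time': 0.0, 'qpos': array([-1.3547728 ,  0.5765274 ,  0.02485862,  1.43791984, -0.0150149 ,
        1.12901918, -0.05647114]), 'qd': array([-0.00198719,  0.0008589 , -0.0004731 ,  0.00023851,  0.00059709,
       -0.00178908, -0.00154197]), 'effort': array([ 8.90229603e-04, -7.65769243e+01,  2.25102112e+00, -2.85955346e+01,
        1.54617982e-02,  1.32085357e-02,  3.17252034e-05]), 'tcp_pos': array([199.22336485, 644.441728  , 230.44198862]), 'orientation': array([ 0.23396832,  1.55812993, -0.23661609]), 'wrist_force': array([-0.71991583,  0.36535053,  0.45211593]), 'moment': array([0.00327958, 0.00168508, 0.00305308]), 'width': 85.34286196816775}
scene {'K': array([[425.81591281,   0.        , 283.93535627],
       [  0.        , 425.81591281, 215.32446329],
       [  0.        ,   0.        ,   1.        ]]), 'extrinsics': array([[ 6.57605423e-01,  6.31672024e-01, -4.10543009e-01,
         1.09634280e+03],
       [ 7.53349190e-01, -5.48129312e-01,  3.63344540e-01,
        -5.10257177e+02],
       [ 4.48392381e-03, -5.48219583e-01, -8.36322416e-01,
         1.28882448e+03],
 
[... 421 characters left out ...]
0834628e+01],
       [-8.75170128e-03, -1.71017893e-01, -9.85229054e-01,
         1.45454549e+03],
       [ 0.00000000e+00,  0.00000000e+00,  0.00000000e+00,
         1.00000000e+00]])}
{'K': array([[297.62076278,   0.        , 279.99242739],
       [  0.        , 297.62076278, 213.64434935],
       [  0.        ,   0.        ,   1.        ]]), 'hand_eye': array([[-3.88593323e-04, -2.59426289e-01,  9.65762833e-01,
        -1.42704476e+02],
       [ 9.99999903e-01,  9.87266916e-05,  4.28889548e-04,
         3.05208099e-01],
       [-2.06611793e-04,  9.65762906e-01,  2.59426226e-01,
        -6.46613441e+01],
       [ 0.00000000e+00,  0.00000000e+00,  0.00000000e+00,
         1.00000000e+00]])}
```

View pics/top0.png

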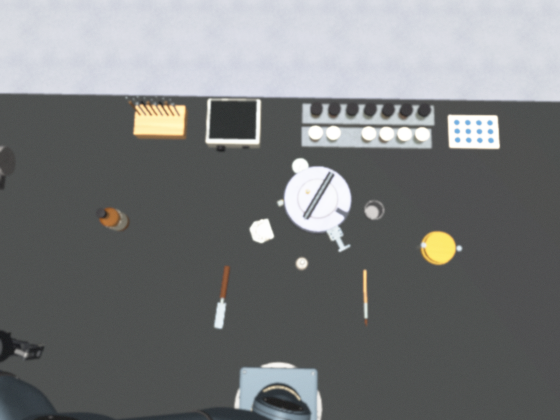

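View pics/scene0.png

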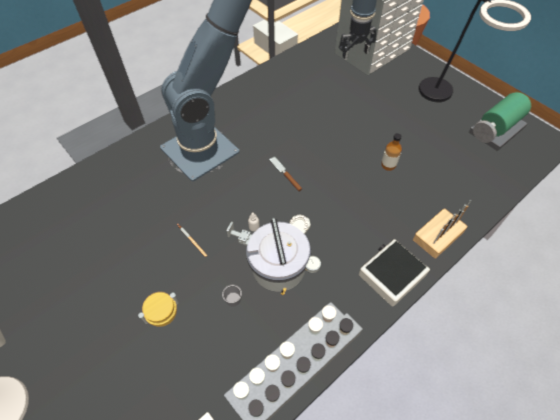

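```bash
python3 - <<'E'
import cv2,numpy as np
a=cv2.imread("pics/top0.png")[140:280,230:410];cv2.imwrite("pics/t0z.png",cv2.resize(a,None,fx=4.2,fy=4.2,interpolation=cv2.INTER_CUBIC))
a=cv2.imread("pics/scene0.png")[190:310,210:340];cv2.imwrite("pics/s0z.png",cv2.resize(a,None,fx=4.8,fy=4.8,interpolation=cv2.INTER_CUBIC))
E
```

```text
(no output)
```

View pics/t0z.png

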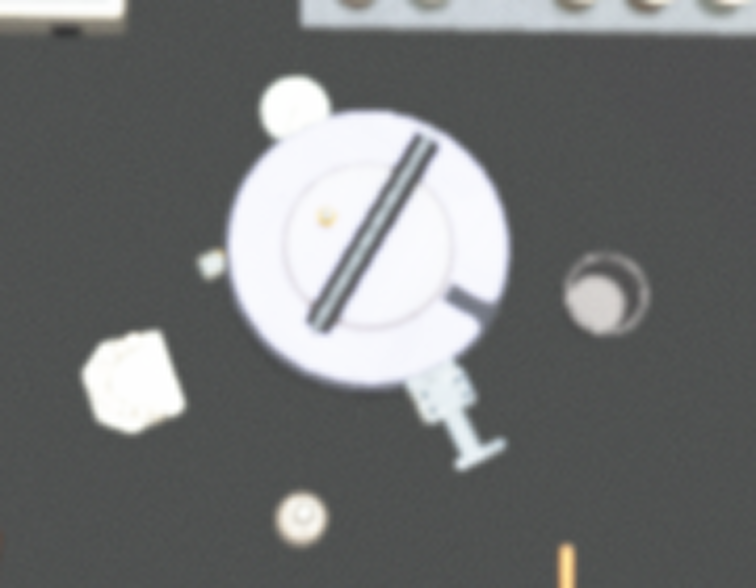

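View pics/s0z.png

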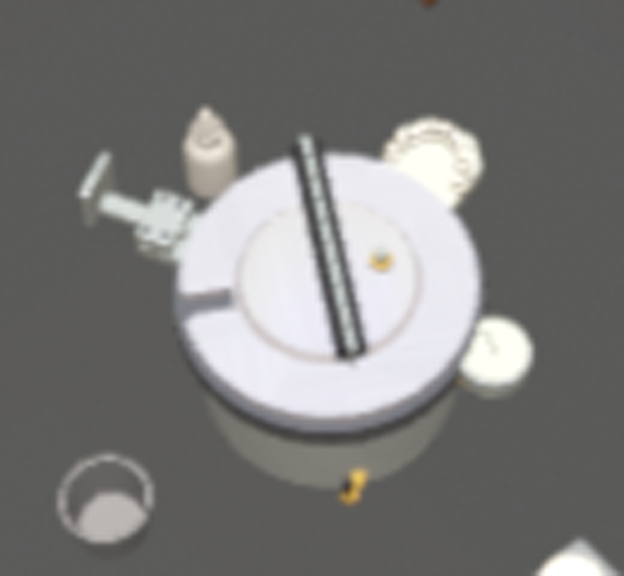

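```bash
cat > h.py <<'E'
import numpy as np
from rig import camera_info
def ray(n,u,v,z,T=None):
    c=camera_info(n);K=c["K"];E=c["extrinsics"] if T is None else T
    d=E[:3,:3]@np.linalg.inv(K)@[u,v,1];o=E[:3,3];return o+d*(z-o[2])/d[2]
E
python3 - <<'E'
from h import *
t=lambda u,v:(u/4.2+230-.4,v/4.2+140-.4)
s=lambda u,v:(u/4.8+210-.4,v/4.8+190-.4)
def pr(n,f,u,v,z): p=ray(n,*f(u,v),z);print(n,u,v,z,p.round(1));return p
L=pr("top",t,228,248,141),pr("top",t,510,248,141),pr("top",t,369,110,141),pr("top",t,369,386,141)
print("c",np.mean(L,0))
a=pr("top",t,427,140,193);b=pr("top",t,318,325,193);print("hc",(a+b)/2,np.linalg.norm(a-b),np.arctan2(*(a-b)[1::-1]))
pr("top",t,488,314,141);pr("top",t,452,292,141)
pr("top",t,481,457,170)
pr("top",t,301,520,80);pr("top",t,606,295,48)
a=pr("scene",s,304,138,193);b=pr("scene",s,350,355,193);print("hc",(a+b)/2,np.linalg.norm(a-b),np.arctan2(*(a-b)[1::-1]))
pr("scene",s,108,155,170);pr("scene",s,83,187,170)
pr("scene",s,180,308,141);pr("scene",s,230,296,141)
L=pr("scene",s,176,285,141),pr("scene",s,481,285,141);print(np.mean(L,0))
from scipy.spatial.transform import Rotation as R
from rig import get_state
print(R.from_rotvec(get_state()["orientation"]).as_matrix().round(3))
E
```

```text
top 228 248 141 [605.5  -7.1 141. ]
top 510 248 141 [ 608.9 -201.4  141. ]
top 369 110 141 [ 705.7 -103.7  141. ]
top 369 386 141 [ 511.1 -104.9  141. ]
c [ 607.78260266 -104.30340408  141.        ]
top 427 140 193 [ 670.4 -139.2  193. ]
top 318 325 193 [543.5 -67.7 193. ]
hc [ 606.94495249 -103.42692303  193.        ] 145.66144801843774 -0.5130969495558076
top 488 314 141 [ 562.4 -186.1  141. ]
top 452 292 141 [ 577.3 -161.5  141. ]
top 481 457 170 [ 460.8 -177.4  170. ]
top 301 520 80 [423.6 -61.7  80. ]
top 606 295 48 [ 595.2 -284.7   48. ]
scene 304 138 193 [544.7 -66.9 193. ]
scene 350 355 193 [ 680.2 -145.9  193. ]
hc [ 612.43944576 -106.39039561  193.        ] 156.85640633081277 2.613986470564263
scene 108 155 170 [ 459.9 -161.9  170. ]
scene 83 187 170 [ 468.8 -188.8  170. ]
scene 180 308 141 [ 564.8 -188.1  141. ]
scene 230 296 141 [ 578.9 -158.8  141. ]
scene 176 285 141 [ 550.1 -179.8  141. ]
scene 481 285 141 [677.8 -32.8 141. ]
[ 613.94758464 -106.27802983  141.        ]
[[-0.     0.295  0.955]
 [-0.001  0.955 -0.295]
 [-1.    -0.002  0.   ]]
```

```bash
python3 -m crank '[{"tx":-0.01,"yaw":6},{"tx":-0.01,"yaw":6},{"ty":-0.0275,"tz":0.037},{"ty":-0.0275,"tz":0.037},{"ty":-0.0275,"tz":0.037}]' 0; python3 -m crank '[{"ty":-0.0275,"tz":0.037},{"ty":-0.0275,"tz":0.037},{"ty":-0.0275,"tz":0.037},{"ty":-0.0275,"tz":0.037},{"ty":-0.0275,"tz":0.037}]'
```

```text
$[0]: bad value
$[0]: bad value
```

```bash
python3 -m crank '[{"tx":-0.01,"ty":0,"tz":0,"yaw":6},{"tx":-0.01,"ty":0,"tz":0,"yaw":6},{"tx":0,"ty":-0.0275,"tz":0.037,"yaw":0},{"tx":0,"ty":-0.0275,"tz":0.037,"yaw":0},{"tx":0,"ty":-0.0275,"tz":0.037,"yaw":0}]' 0
```

```text
time: 0.6
tcp_pos: [256.3, 517.0, 250.8]
orientation: [0.398, 1.534, -0.399]
wrist_force: [1.6, 1.1, 0.6]
width: 11.8
```

```bash
python3 -m crank '[{"tx":0,"ty":-0.0275,"tz":0.037,"yaw":0},{"tx":0,"ty":-0.0275,"tz":0.037,"yaw":0},{"tx":0,"ty":-0.0275,"tz":0.037,"yaw":0},{"tx":0,"ty":-0.0275,"tz":0.037,"yaw":0},{"tx":0,"ty":-0.0275,"tz":0.037,"yaw":0}]'; python3 -m crank '[{"tx":0,"ty":-0.0275,"tz":0.037,"yaw":0},{"tx":0,"ty":-0.0275,"tz":0.037,"yaw":0},{"tx":0,"ty":-0.0275,"tz":0.037,"yaw":0},{"tx":0,"ty":-0.0275,"tz":0.037,"yaw":0},{"tx":0,"ty":-0.0275,"tz":0.037,"yaw":0}]'
python3 -c "
from h import *
from rig import get_state
from scipy.spatial.transform import Rotation as R
s=get_state();print(s['qpos'].round(2),R.from_rotvec(s['orientation']).as_matrix().round(3))"
```

```text
time: 1.1
tcp_pos: [350.9, 306.6, 251.2]
orientation: [0.399, 1.534, -0.399]
wrist_force: [2.1, -0.1, -0.5]
width: 0.1
time: 1.6
tcp_pos: [445.3, 96.5, 251.3]
orientation: [0.399, 1.534, -0.399]
wrist_force: [0.1, 0.6, -0.4]
width: -0.4
[-0.53  0.24  0.27  1.96 -0.08  0.95  0.84] [[ 0.     0.487  0.873]
 [ 0.     0.873 -0.487]
 [-1.     0.    -0.   ]]
```

```bash
python3 -m crank '[{"tx":0,"ty":-0.028,"tz":0.0364,"yaw":0},{"tx":0,"ty":-0.028,"tz":0.0364,"yaw":0},{"tx":0,"ty":-0.028,"tz":0.0364,"yaw":0},{"tx":0,"ty":-0.028,"tz":0.0364,"yaw":0},{"tx":0,"ty":-0.028,"tz":0.0364,"yaw":0}]'
python3 -m crank '[{"tx":0,"ty":0,"tz":0,"yaw":0},{"tx":0,"ty":0,"tz":0,"yaw":0}]'
cat >> h.py <<'E'
from rig import get_state,snapshot
from scipy.spatial.transform import Rotation as R
def wrist(name):
    import cv2
    s=get_state();p,d=snapshot("wrist");cv2.imwrite(f"pics/{name}.png",p[:,:,::-1])
    T=np.eye(4);T[:3,:3]=R.from_rotvec(s["orientation"]).as_matrix();T[:3,3]=s["tcp_pos"]
    T=T@camera_info("wrist")["hand_eye"];np.savez(f"pics/{name}.npz",T=T,d=d);return T,d
E
python3 -c "
from h import *
wrist('w1')"
```

```text
time: 2.1
tcp_pos: [536.0, -114.4, 251.1]
orientation: [0.399, 1.534, -0.399]
wrist_force: [2.1, 0.9, 0.8]
width: 0.4
time: 2.3
tcp_pos: [535.4, -113.9, 250.7]
orientation: [0.401, 1.534, -0.402]
wrist_force: [-0.2, 1.0, -0.5]
width: 0.3
```

View pics/w1.png

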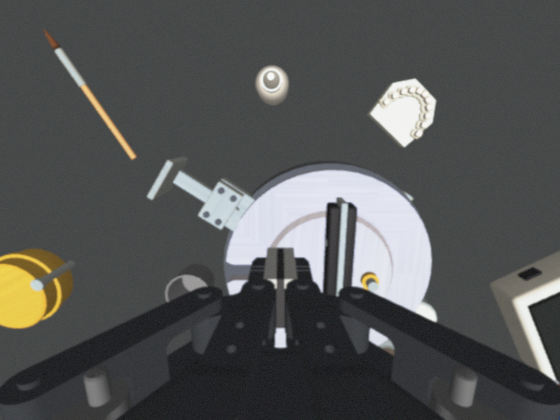

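```bash
python3 - <<'E'
from h import *
T=np.load("pics/w1.npz")["T"]
s=get_state()["tcp_pos"];Rm=R.from_rotvec(get_state()["orientation"]).as_matrix()
for n,u,v,z in [("handle end core",343,199,193),("hl",326,206,190),("hr",356,206,190),("hl low",324,292,190),("plate top a",185,160,170),("plate top b",150,197,170),("slot mouth",229,271,141),("rimleft",225,262,141),("rimright",432,262,141),("rimtop",331,165,141),("dropper",273,75,85)]:
    p=ray("wrist",u,v,z,T);print(n,p.round(1),"tool",(Rm.T@(p-s)).round(1))
E
```

```text
handle end core [538.2 -65.1 193. ] tool [ 57.8  42.7 -20.4]
hl [537.8 -77.5 190. ] tool [ 60.8  31.7 -14.8]
hr [548.1 -59.1 190. ] tool [ 60.8  52.7 -14.7]
hl low [ 597.  -109.5  190. ] tool [60.7 32.7 52.6]
plate top a [ 461.1 -152.3  170. ] tool [ 80.9 -71.1 -45.2]
plate top b [ 471.2 -191.4  170. ] tool [  80.8 -100.2  -17.3]
slot mouth [ 563.  -182.9  141. ] tool [109.7 -48.1  58.8]
rimleft [ 553.6 -181.4  141. ] tool [109.7 -51.3  49.8]
rimright [646.6 -15.7 141. ] tool [109.7 138.7  50.1]
rimtop [522.3 -56.7 141. ] tool [109.8  42.3 -38.4]
dropper [428.6 -61.   85. ] tool [ 165.9   -7.1 -118. ]
```

```bash
python3 -m crank '[{"tx":0.025,"ty":0,"tz":0,"yaw":0},{"tx":0.025,"ty":0,"tz":0,"yaw":0},{"tx":0.024,"ty":0,"tz":0,"yaw":0},{"tx":0,"ty":0.005,"tz":0,"yaw":0},{"tx":0,"ty":0,"tz":0,"yaw":0}]'
python3 -m crank '[{"tx":0,"ty":0.005,"tz":0,"yaw":0},{"tx":0,"ty":0.004,"tz":0,"yaw":0},{"tx":0,"ty":0,"tz":0,"yaw":0}]'
python3 -c "
from h import *
wrist('w2')"
```

```text
time: 2.85
tcp_pos: [538.4, -106.3, 177.7]
orientation: [0.398, 1.535, -0.397]
wrist_force: [-0.1, 0.3, 0.6]
width: -0.2
time: 3.15
tcp_pos: [543.3, -99.5, 178.1]
orientation: [0.399, 1.532, -0.398]
wrist_force: [0.5, 0.0, 0.9]
width: 0.2
```

View pics/w2.png

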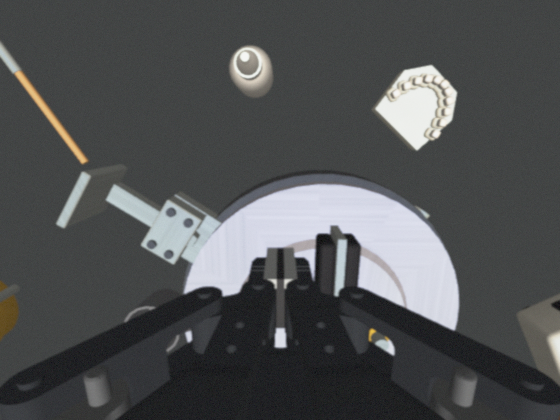

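```bash
python3 -m crank '[{"tx":0,"ty":0.004,"tz":0,"yaw":0},{"tx":0,"ty":0.002,"tz":0,"yaw":0},{"tx":0,"ty":0,"tz":0,"yaw":0}]'
python3 -m crank '[{"tx":0,"ty":0.002,"tz":0,"yaw":0},{"tx":0,"ty":0.001,"tz":0,"yaw":0},{"tx":0,"ty":0,"tz":0,"yaw":0}]'
```

```text
time: 3.5
tcp_pos: [545.5, -95.2, 177.3]
orientation: [0.399, 1.534, -0.399]
wrist_force: [-0.1, -0.4, -0.3]
width: -0.0
time: 3.8
tcp_pos: [546.4, -93.0, 177.2]
orientation: [0.399, 1.534, -0.4]
wrist_force: [-3.1, -3.9, 2.1]
width: 0.1
```

```bash
python3 -m crank '[{"tx":0,"ty":0.003,"tz":-0.0009,"yaw":2.87},{"tx":0,"ty":0.003,"tz":-0.0009,"yaw":2.87},{"tx":0,"ty":0.003,"tz":-0.0009,"yaw":2.87},{"tx":0,"ty":0.003,"tz":-0.0009,"yaw":2.87},{"tx":0,"ty":0.003,"tz":-0.0009,"yaw":2.87}]'
python3 -m crank '[{"tx":0,"ty":0.003,"tz":-0.0009,"yaw":2.87},{"tx":0,"ty":0.003,"tz":-0.0009,"yaw":2.87},{"tx":0,"ty":0.003,"tz":-0.0009,"yaw":2.87},{"tx":0,"ty":0.003,"tz":-0.0009,"yaw":2.87},{"tx":0,"ty":0,"tz":0,"yaw":0}]'
python3 -c "
from h import *
wrist('w3')
import cv2
p,d=snapshot('top');cv2.imwrite('pics/t3.png',cv2.resize(p[140:280,230:410,::-1],None,fx=4.2,fy=4.2,interpolation=cv2.INTER_CUBIC))"
```

```text
time: 4.3
tcp_pos: [551.1, -77.9, 177.2]
orientation: [0.596, 1.489, -0.596]
wrist_force: [-4.4, -1.3, 3.8]
width: -0.1
time: 4.8
tcp_pos: [558.0, -66.5, 177.1]
orientation: [0.749, 1.439, -0.749]
wrist_force: [-3.6, -1.1, 1.1]
width: 0.2
```

View pics/w3.png

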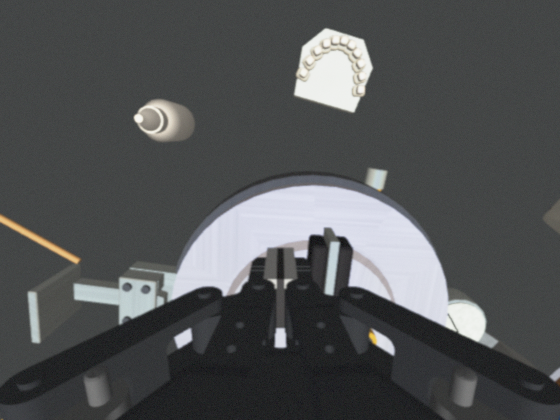

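View pics/t3.png

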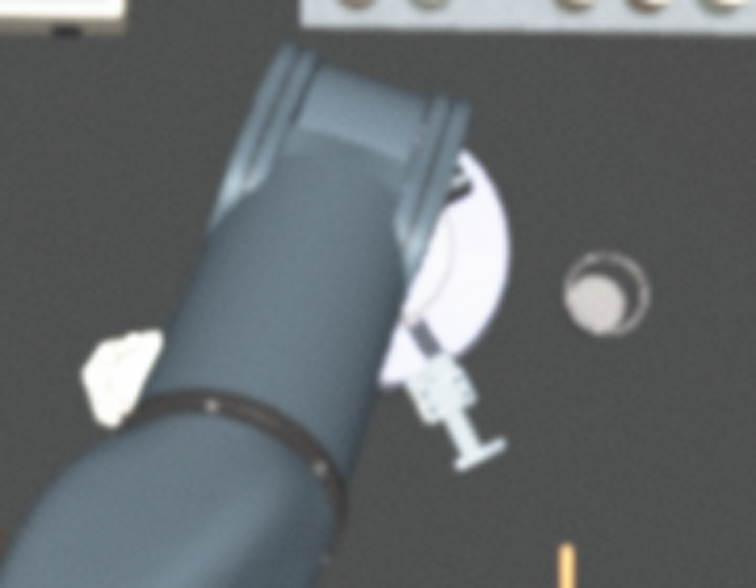

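```bash
python3 - <<'E'
from h import *
t=lambda u,v:(u/4.2+230-.4,v/4.2+140-.4)
c=np.array([608.3,-104.5])
for n,u,v,z in [("mouth",438,354,141),("inner",413,321,141),("guide",440,390,145),("plate",481,457,170)]:
    p=ray("top",*t(u,v),z)[:2]-c;print(n,p.round(1),np.degrees(np.arctan2(p[1],p[0]))%360)
a,b=[ray("top",*t(*q),141)[:2] for q in[(438,354),(413,321)]];d=a-b;print(np.degrees(np.arctan2(d[1],d[0]))%360)
a,b=[ray("top",*t(*q),145)[:2] for q in[(470,448),(452,413)]];d=a-b;print(np.degrees(np.arctan2(d[1],d[0]))%360)
E
```

```text
mouth [-74.3 -47.4] 212.5311522233387
inner [-51.7 -30.3] 210.34877636851175
guide [-99.7 -48.3] 205.87456877638567
plate [-147.5  -72.9] 206.28554581469137
217.15029306602494
207.18758773586993
```

```bash
python3 -m crank '[{"tx":0,"ty":0.003,"tz":-0.0009,"yaw":2.87},{"tx":0,"ty":0.0025,"tz":-0.0008,"yaw":2.4},{"tx":0,"ty":0,"tz":0,"yaw":0}]'
python3 -c "
from h import *
wrist('w4')
import cv2
p,d=snapshot('top');cv2.imwrite('pics/t4.png',cv2.resize(p[180:260,300:400,::-1],None,fx=7,fy=7,interpolation=cv2.INTER_CUBIC))"
```

```text
time: 5.2
tcp_pos: [561.5, -62.3, 177.1]
orientation: [0.819, 1.412, -0.819]
wrist_force: [-4.1, 0.1, 1.6]
width: -0.2
```

View pics/t4.png

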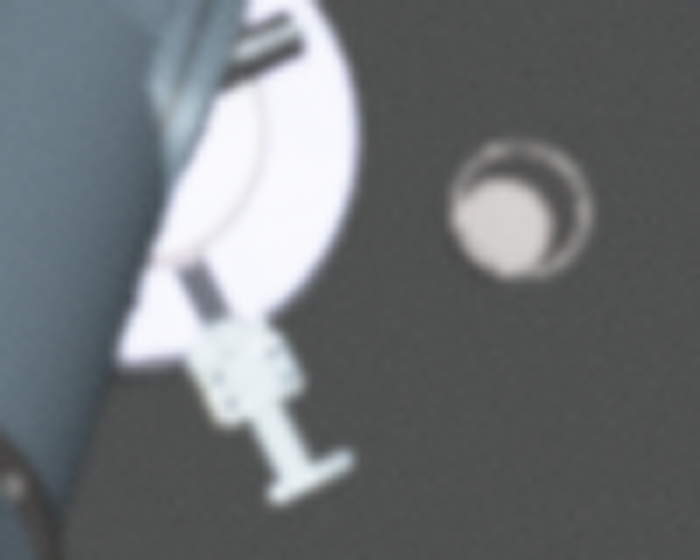

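View pics/w4.png

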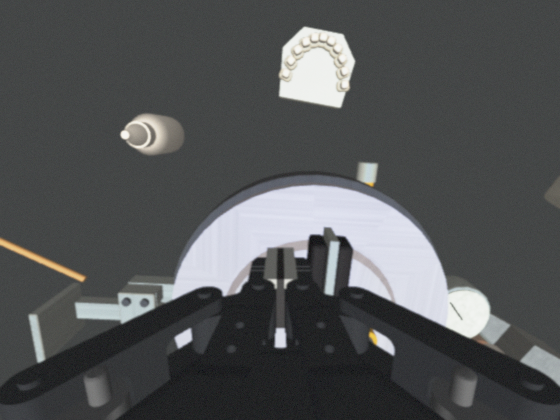

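```bash
python3 - <<'E'
from h import *
t=lambda u,v:(u/7+300-.43,v/7+180-.43)
c=np.array([608.3,-104.5])
A=lambda p:round(float(np.degrees(np.arctan2(p[1],p[0]))%360),1)
for n,u,v,z in [("mouth",213,314,141),("inner",189,268,141),("guide",245,370,145),("plate",312,478,170),("h_end",284,32,193)]:
    p=ray("top",*t(u,v),z)[:2]-c;print(n,p.round(1),A(p))
def ang(q1,q2,z):
    a,b=[ray("top",*t(*q),z)[:2] for q in(q1,q2)];return A(a-b)
print(ang((213,314),(189,268),141),ang((350,460),(272,498),170)-90,ang((284,32),(235,54),193)-90, ang((300,45),(228,84),190)-90)
E
```

```text
mouth [-76.1 -36.3] 205.5
inner [-57.1 -26.4] 204.8
guide [-99.6 -48.9] 206.2
plate [-146.   -72.9] 206.5
h_end [ 30.2 -59.5] 296.9
207.5 206.89999999999998 205.60000000000002 209.8
```

```bash
python3 -m crank '[{"tx":0,"ty":-0.01,"tz":0,"yaw":0},{"tx":0,"ty":-0.01,"tz":0,"yaw":0},{"tx":-0.035,"ty":0,"tz":0,"yaw":0},{"tx":-0.035,"ty":0,"tz":0,"yaw":3.4}]'
python3 -m crank '[{"tx":0,"ty":-0.0392,"tz":0.0144,"yaw":0},{"tx":0,"ty":-0.0392,"tz":0.0144,"yaw":0},{"tx":0,"ty":-0.0392,"tz":0.0144,"yaw":0},{"tx":0,"ty":-0.0392,"tz":0.0144,"yaw":0},{"tx":0,"ty":0,"tz":0,"yaw":0}]'
python3 -c "
from h import *
wrist('w5')
import cv2
p,d=snapshot('top');cv2.imwrite('pics/t5.png',cv2.resize(p[150:270,270:390,::-1],None,fx=5,fy=5,interpolation=cv2.INTER_CUBIC))"
```

```text
time: 5.7
tcp_pos: [543.3, -73.5, 247.8]
orientation: [0.865, 1.393, -0.866]
wrist_force: [0.6, 0.9, -0.6]
width: -0.2
time: 6.2
tcp_pos: [425.0, -198.3, 248.1]
orientation: [0.87, 1.388, -0.871]
wrist_force: [-0.2, 0.1, 0.6]
width: -0.1
```

View pics/t5.png

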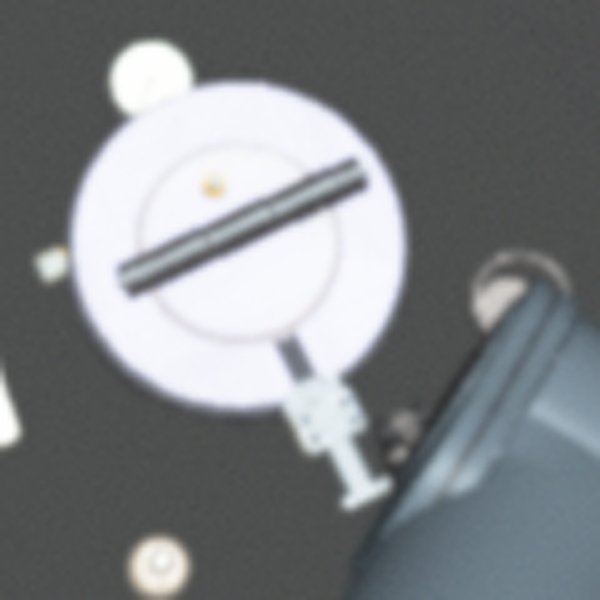

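View pics/w5.png

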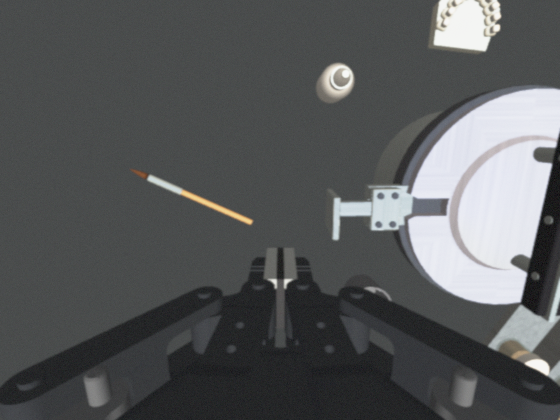

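```bash
python3 - <<'E'
from h import *
T=np.load("pics/w5.npz")["T"]
st=get_state();s=st["tcp_pos"];Rm=R.from_rotvec(st["orientation"]).as_matrix()
print(s,np.degrees(np.arctan2(Rm[1,1],Rm[0,1])))
for n,u,v,z in [("plate top a",333,196,170),("plate top b",333,239,170),("guide",391,209,145),("slotin",447,207,141),("slot",415,207,141),("barstem",355,209,139)]:
    p=ray("wrist",u,v,z,T);print(n,p.round(1),"tool",(Rm.T@(p-s)).round(1))
t=lambda u,v:(u/5+270-.4,v/5+150-.4)
A=lambda p:round(float(np.degrees(np.arctan2(p[1],p[0]))%360),1)
a,b=[ray("top",*t(*q),193)[:2] for q in((361,172),(123,281))];print((a+b)/2,A(a-b)-90)
for q,z in(((365,492),170),((325,412),145),((306,378),141)):
    p=ray("top",*t(*q),z)[:2];print(p,A(p-[608.3,-104.5]))
E
```

```text
[ 428.76865531 -194.65339315  247.76638226] 26.182779245314222
plate top a [ 453.3 -162.8  170. ] tool [ 77.8  35.9 -17.8]
plate top b [ 469.7 -193.1  170. ] tool [77.8 37.3 16.6]
guide [ 509.5 -153.8  145. ] tool [102.9  90.3  -1.1]
slotin [ 553.9 -131.4  141. ] tool [107.  140.   -1.6]
slot [ 529.  -143.5  141. ] tool [106.9 112.4  -1.7]
barstem [ 483.9 -167.9  139. ] tool [108.9  61.1   0.3]
[ 606.69978467 -102.57051257] 206.0
[ 461.86535438 -173.12570981] 205.1
[ 509.95957389 -153.51991129] 206.5
[ 530.02255165 -143.05410975] 206.2
```

```bash
python3 -m crank '[{"tx":0.035,"ty":0,"tz":-0.001,"yaw":0},{"tx":0.035,"ty":0,"tz":0,"yaw":0},{"tx":0.026,"ty":0,"tz":0,"yaw":0},{"tx":0,"ty":0,"tz":0,"yaw":0}]'
python3 -m crank '[{"tx":0,"ty":0.009,"tz":0,"yaw":0},{"tx":0,"ty":0.009,"tz":0,"yaw":0},{"tx":0,"ty":0.005,"tz":0,"yaw":0},{"tx":0,"ty":0.003,"tz":0,"yaw":0},{"tx":0,"ty":0.003,"tz":0,"yaw":0}]'
python3 -m crank '[{"tx":0,"ty":0.003,"tz":0,"yaw":0},{"tx":0,"ty":0.003,"tz":0,"yaw":0},{"tx":0,"ty":0,"tz":0,"yaw":0}]'
```

```text
time: 6.7
tcp_pos: [428.1, -191.2, 148.8]
orientation: [0.863, 1.398, -0.865]
wrist_force: [0.0, -0.2, 0.9]
width: 0.4
time: 7.2
tcp_pos: [455.3, -180.1, 151.8]
orientation: [0.864, 1.392, -0.865]
wrist_force: [-2.7, -3.3, 2.8]
width: -0.0
time: 7.5
tcp_pos: [460.9, -177.1, 151.3]
orientation: [0.864, 1.392, -0.864]
wrist_force: [-1.3, -0.7, 0.4]
width: -0.0
```

```bash
python3 -m crank '[{"tx":0,"ty":0.003,"tz":0,"yaw":0},{"tx":0,"ty":0.003,"tz":0,"yaw":0},{"tx":0,"ty":0.003,"tz":0,"yaw":0},{"tx":0,"ty":0,"tz":0,"yaw":0}]'
python3 -m crank '[{"tx":0,"ty":0.004,"tz":0,"yaw":0},{"tx":0,"ty":0.004,"tz":0,"yaw":0},{"tx":0,"ty":0.002,"tz":0,"yaw":0},{"tx":0,"ty":0,"tz":0,"yaw":0}]'
```

```text
time: 7.9
tcp_pos: [469.1, -172.9, 151.2]
orientation: [0.864, 1.392, -0.864]
wrist_force: [-0.4, -0.4, 1.1]
width: 0.1
time: 8.3
tcp_pos: [477.1, -168.9, 151.2]
orientation: [0.864, 1.393, -0.865]
wrist_force: [-5.8, -1.8, 2.8]
width: 0.1
```

```bash
python3 -m crank '[{"tx":0,"ty":0.002,"tz":0,"yaw":0},{"tx":0,"ty":0.002,"tz":0,"yaw":0},{"tx":0,"ty":0,"tz":0,"yaw":0}]'
python3 -c "
from h import *
wrist('w6')"
```

```text
time: 8.6
tcp_pos: [477.3, -168.7, 151.0]
orientation: [0.864, 1.396, -0.87]
wrist_force: [-17.8, -8.2, 10.8]
width: 0.0
```

View pics/w6.png

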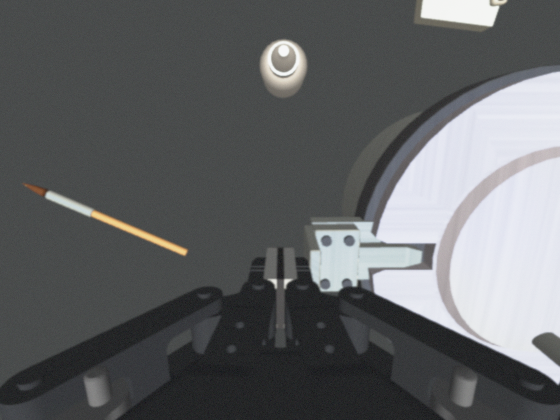

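```bash
python3 -m crank '[{"tx":0,"ty":-0.01,"tz":0,"yaw":0},{"tx":0,"ty":-0.02,"tz":0,"yaw":0},{"tx":-0.03,"ty":0,"tz":0,"yaw":0},{"tx":-0.04,"ty":0,"tz":0,"yaw":0},{"tx":-0.03,"ty":0,"tz":0,"yaw":0}]'
python3 -m crank '[{"tx":0,"ty":-0.01,"tz":0.03,"yaw":0},{"tx":0,"ty":0,"tz":0,"yaw":0}]'
python3 -c "
from h import *
wrist('w7')
import cv2
p,d=snapshot('top');cv2.imwrite('pics/t7.png',cv2.resize(p[140:280,230:410,::-1],None,fx=4.2,fy=4.2,interpolation=cv2.INTER_CUBIC))"
```

```text
time: 9.15
tcp_pos: [455.0, -180.4, 253.3]
orientation: [0.865, 1.39, -0.863]
wrist_force: [0.3, 0.1, -0.8]
width: -0.2
time: 9.35
tcp_pos: [459.9, -214.5, 252.7]
orientation: [0.865, 1.386, -0.865]
wrist_force: [-0.6, 0.4, -0.5]
width: 0.0
```

View pics/t7.png

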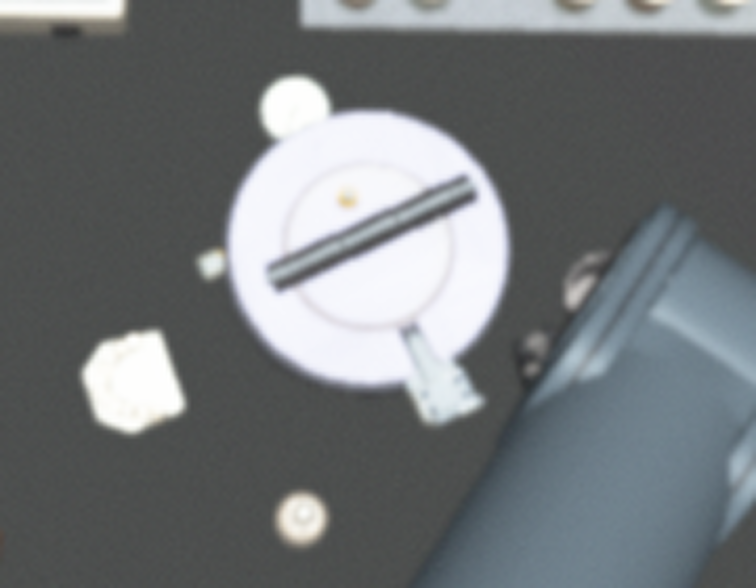

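View pics/w7.png

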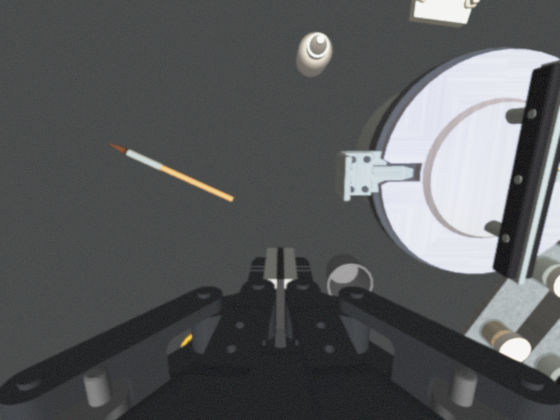

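```bash
python3 - <<'E'
from h import *
T=np.load("pics/w7.npz")["T"];c=np.array([608.3,-104.5])
for n,u,v,z in [("nose",412,172,139),("slot end",421,172,141),("plate top outer",345,178,170)]:
    print(n,np.linalg.norm(ray("wrist",u,v,z,T)[:2]-c).round(1))
from rig import finish_job
print(finish_job())
E
```

```text
nose 66.9
slot end 60.1
plate top outer 131.2
the job is handed in; nothing more can be done
None
```

The lid is turned to its slot and the locking bar is pushed fully home, and I handed the job in at about 9.4 s.

- **Lid:** With the fingers shut, I pushed handle end 1 round clockwise by about 34°. I never gripped the handle or lifted the lid. Before I pushed the bar, the lid angle read off the pictures was within about 1–2° of the bar.
- **Bar:** I pushed the plate level until it stopped hard at about 20 N. After I backed away, the pictures put the nose about 67 mm from the axis and the plate's outer face about 131 mm. Fully home should be 68 and 133 mm, and the difference is within the camera calibration. The plate is seen against the guide.
- **Surroundings:** In the last top view the dropper and dental model stand where they did at the start. The cup, partly behind the arm there, and the brush look undisturbed in the last wrist view. I did not compare before and after for the bottle, flask and spatula; the arm worked well clear of all three. At the hand-in the arm was clear of everything, with wrist force close to zero.

No check failed. The individual angle readings differed from each other by a few degrees.

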